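# Sort the clogged slip bulb from the soft one

## Robot

A 6-joint arm with a two-finger parallel gripper is mounted at the origin on the work surface. World frame = base frame: x ahead of the robot, y to its left, z up, the work surface at z = 0. Lengths are in mm, angles in rad, forces in N, time in s.
With the tool pointing down it reaches from about 300 to 775 mm from the base axis. Payload 14.6 kg.
Tool frame: the origin (TCP) lies at the very end of the fingers, on their centre line; the grasp point (between the pads) lies 19 mm behind it; z points along the fingers, y is the line along which they close (so a half turn about z gives the same grasp; the last joint's range is limited). The gripper opens to 94 mm and grips with 3 to 60 N. Pads are 16 mm wide; open, the fingers measure 119 mm over their backs; the gripper's body (75 mm by 177 mm) begins 78 mm behind the grasp point.
Start: joints at [-1.411, 0.3, 1.521, -0, 1.321, -0.067], TCP at [123.667, -535.906, 205.446] pointing down, gripper open.
Joint ranges: [-3.03, 3.03], [-0.79, 2.21], [0.23, 2.52], [-1.04, 4.18], [0, 3.07], [-2.55, 2.55]. Speed limits (rad/s): [2.22, 2.22, 2.57, 3.14, 3.14, 3.14].

## Interface

Orientations are given as [roll, pitch, yaw] about the fixed x, y, z axes, in that order (R = Rz(yaw) Ry(pitch) Rx(roll)).
In Python, from cell import manip, optics gives the robot as it stands.
- The arm moves only by the shell command python3 -m crank 'ROWS' [FORCE]. ROWS is JSON, a list of rows, each a list of 7 numbers: the opening in per cent of the stroke, from 0 (shut) to 100 (fully open), then the shift along the tool's x, y, z in mm, then the turn, a rotation vector about the tool's x, y, z in rad. A call has 1 to 10 rows; each row is the pose to reach, as a shift and turn from the pose commanded when the call began, along the tool's axes at that moment; what a row does not reach only later rows make up. A row lasts 1/10 s, in which the tool goes at most 50 mm and 8.59 degrees, less where a joint would pass 70% of its speed; a pose out of reach is approached as far as the arm can. A call with a gripper value outside its range is refused whole. The fingers move at their own pace and stop on an object; FORCE is the grip in N (left out, the last holds). Time passes only in rows, so rows that repeat a pose let the fingers close. It gives the time, the measured TCP pose, the force, the opening and the grip force at its end, in the units of the state.
- manip.read_state(): the state, without advancing time (a new reading comes with each control period).
- optics.camera(name): name is "side" or "top"; returns (picture, depth): 384x512x3 uint8, red, green, blue; 384x512 float32, mm along the optical axis (not along the pixel's ray), 0 where there is no reading.
- optics.calibration(name): a dict with "camera_matrix" (3x3 intrinsics, pixels), "k1" (the pictures are not rectified: a ray, as slopes to the right and down, at radius r is drawn at 1 + k1 r^2 times it, then the intrinsics apply), "R" (3x3) and "t" (3): a world point X has camera coordinates R X + t. Camera axes: x right, y down, z forward; pixel columns grow to the right and rows downward; lengths in mm; the calibration is good to about 2 mm. A picture is of the moment at which its call begins. calibration takes no time and is no camera call.
- manip.sign_off(): hands the job in; it is judged then, once.
The state is a dict: "clock": time; "joints": joint angles; "qd": joint speeds; "effort": joint torques, N m; "eef_pos": TCP position; "eef_rot": TCP orientation; "wrist_force": force on the tool from outside, world axes, zero at the start; "moment": the same for the moment, N m; "finger_gap": finger opening in mm; "finger_force": force on a finger pad.
Only numpy, scipy, OpenCV 4.12 (cv2) and the standard library are available. Lean on these libraries where they do the work, as an engineer would, in place of code of your own. Each camera call takes 0.05 s, during which the arm holds its last target. There are 200 camera calls.

## Task

Two look-alike brick-red rubber slip bulbs with white nozzles stand on the pottery bench; one is still soft, the other is hard, clogged with dried slip. Find out by squeezing between the fingers which is which, then stand the soft bulb upright in the wooden tray and put the hard one into the blue scrap tub, and let go of both.

Things in the scene. Friction and masses are not known exactly. Their poses are not given: they have to be found in the camera images.
- bulb_a: brick-red rubber bulb, 60 mm long (x), 48 wide (y, between the flat long cheeks), 46 high, white nozzle up to 70; 60 to 140 g. Origin: underside centre, z up. Only squeezing tells whether it is the soft one: along its y, 27 over the underside, as for lifting. Soft: gives 12 or more, to 31-36 wide, from 10 N on, then stops firm. Hard (hidden plug inside): stays above 43. Both spring back.
- bulb_b: brick-red rubber bulb, 60 mm long (x), 48 wide (y, between the flat long cheeks), 46 high, white nozzle up to 70; 60 to 140 g. Origin: underside centre, z up. Only squeezing tells whether it is the soft one: along its y, 27 over the underside, as for lifting. Soft: gives 12 or more, to 31-36 wide, from 10 N on, then stops firm. Hard (hidden plug inside): stays above 43. Both spring back.
- tray: square shallow tray of pale wood for the good (soft) bulb, fixed to the bench, 170 x 170 mm outside, 24 mm high, walls and floor 7 mm thick; it may be on the left or the right. Origin: centre of its underside, on the bench; x and y run along its sides, z up.
- tub: square blue plastic scrap tub, open at the top, for the hardened bulb, fixed to the bench, 170 x 170 mm outside, 50 mm high, walls and floor 5 mm thick; it may be on the left or the right. Origin: centre of its underside, on the bench; x and y run along its sides, z up.
There are look-alikes about, which are no part of the job. Leave any purple or yellow look-alike of the bulb_a alone.

How it is judged (in metres and radians):
On the way:
1. a bulb has been squeezed between the fingers ((contact force between the fingers and bulb_a above 4 N or contact force between the fingers and bulb_b above 4 N)), for 0.2 s.
At the end, for the whole second after the job is handed in: The soft bulb stands on the wooden tray's floor, origin within 78 mm of its centre along each side and below 15 mm, upright within 0.2 rad; the hard bulb (the one with the hidden plug in it) is in the blue tub, origin within 80 mm of its centre along each side and below 45 mm; both under 0.03 m/s (((distance between plug and bulb_b below 0.05 m and x of bulb_a in the frame of tray between -0.078 and 0.078 m and y of bulb_a in the frame of tray between -0.078 and 0.078 m and z of bulb_a in the frame of tray below 0.015 m and angle between bulb_a's own z axis and vertical below 0.2 rad and x of bulb_b in the frame of tub between -0.08 and 0.08 m and y of bulb_b in the frame of tub between -0.08 and 0.08 m and z of bulb_b in the frame of tub below 0.045 m) or (distance between plug and bulb_a below 0.05 m and x of bulb_b in the frame of tray between -0.078 and 0.078 m and y of bulb_b in the frame of tray between -0.078 and 0.078 m and z of bulb_b in the frame of tray below 0.015 m and angle between bulb_b's own z axis and vertical below 0.2 rad and x of bulb_a in the frame of tub between -0.08 and 0.08 m and y of bulb_a in the frame of tub between -0.08 and 0.08 m and z of bulb_a in the frame of tub below 0.045 m)) and linear speed of each of bulb_a, bulb_b below 0.03 m/s); the robot touches nothing.
It also fails if it takes over 54 s, if anything falls off the work surface, if the arm or the gripper's body presses on something with over 40 N, if the wrist force passes 120 N, or if a joint passes its speed limit or range.

## Working session

There is one attempt and no reset: what is moved stays moved. The work goes in short steps, Python scripts to look and compute and a shell command to move; the robot and the scene stay as the last step left them, time stands still between calls to the robot, and variables do not carry over. Pictures are saved under pics/ and viewed, at most 10 in all, crops included, and the job is handed in when it is done.

```bash
ls; mkdir -p pics
python3 - <<'E'
from cell import manip, optics
import cv2,numpy as np
s=manip.read_state();print(s)
for n in("top","side"):
    p,d=optics.camera(n);cv2.imwrite(f"pics/{n}0.png",cv2.resize(p[:,:,::-1],(768,576)));np.save(f"pics/{n}0.npy",d);np.save(f"pics/{n}0rgb.npy",p)
    print(optics.calibration(n))
E
```

```text
pics
{'clock': 0.0, 'joints': array([-1.41060218e+00,  3.00516886e-01,  1.52156467e+00,  9.95605836e-06,
        1.32072601e+00, -6.66382020e-02]), 'qd': array([ 3.44810159e-04,  5.57062781e-04, -5.22638820e-05, -3.38205785e-04,
       -6.75283091e-04,  1.75414909e-03]), 'effort': array([ 1.24827537e-03, -5.31802011e+01, -3.52735913e+01,  7.09236693e-02,
        2.43535725e-02, -1.13077563e-04]), 'eef_pos': array([ 123.62771969, -535.65474128,  204.86816521]), 'eef_rot': array([-3.14038107e+00, -9.05219935e-05,  2.26829829e-01]), 'wrist_force': array([ 0.22607242, -0.25920705, -0.05756338]), 'moment': array([ 0.01394404,  0.01903946, -0.04089979]), 'finger_force': 0.0, 'finger_gap': 94.0056114171388}
{'camera_matrix': array([[374.57179049,   0.        , 252.57688701],
       [  0.        , 374.57179049, 191.12086553],
       [  0.        ,   0.        ,   1.        ]]), 'k1': 0.011163116347853323, 'R': array([[-3.01774238e-02, -9.99542816e-01, -1.86577788e-03],
       [-9.97684921e-01,  3.02350376e-02, -6.09150333e-02],
       [ 6.09435959e-02,  2.31996840e-05, -9.98141211e-01]]), 't': array([  33.61549968,  449.0205963 , 1014.38613549])}
{'camera_matrix': array([[379.04259942,   0.        , 252.14747939],
       [  0.        , 379.04259942, 187.77255142],
       [  0.        ,   0.        ,   1.        ]]), 'k1': -0.09433852799876517, 'R': array([[-0.84236145, -0.53889092,  0.00487591],
       [-0.32218248,  0.49632203, -0.80614074],
       [ 0.4320019 , -0.68063281, -0.59170375]]), 't': array([391.41806943, 173.94507572, 684.07076857])}
```

View pics/top0.png

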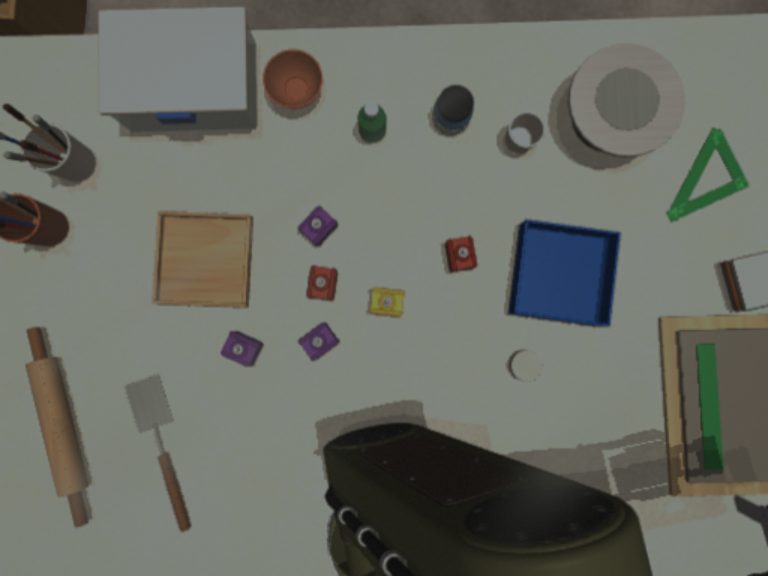

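View pics/side0.png

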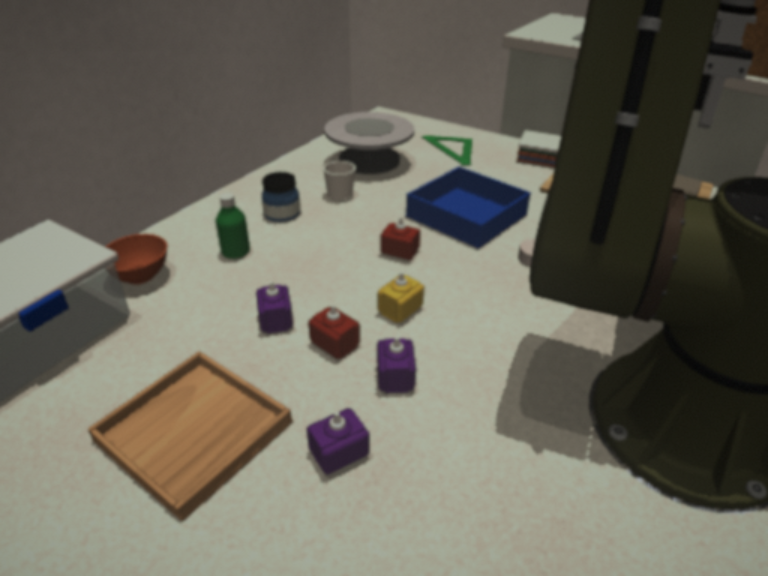

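The top view (768x576) shows the tray at (203,260), the tub at (565,273), and red bulbs at (322,283) and (461,253). The purple look-alikes are at (317,226), (318,342) and (241,349), the yellow one at (387,301).

```bash
cat > h.py <<'E'
from cell import manip, optics
import cv2,numpy as np
def cloud(n,d):
    c=optics.calibration(n);K=np.array(c["camera_matrix"]);v,u=np.mgrid[:d.shape[0],:d.shape[1]]
    p=np.stack([u,v],-1).reshape(-1,1,2).astype(float)
    q=cv2.undistortPoints(p,K,np.array([c["k1"],0,0,0.]))[:,0]
    P=np.c_[q,np.ones(len(q))]*d.reshape(-1,1)
    return ((P-c["t"])@c["R"]).reshape(*d.shape,3)
def hues(p):
    h=cv2.cvtColor(p,cv2.COLOR_RGB2HSV);return h[...,0].astype(int),h[...,1].astype(int),h[...,2].astype(int)
def rect(W,m,tag):
    P=W[m][:,:2].astype(np.float32);r=cv2.minAreaRect(P);print(tag,len(P),np.round(r[0],1),np.round(r[1],1),round(r[2],1),"mean",P.mean(0).round(1), "z",np.percentile(W[m][:,2],[5,50,95]).round(1))
E
python3 - <<'E'
from h import *
p=np.load("pics/top0rgb.npy");d=np.load("pics/top0.npy");W=cloud("top",d);H,S,V=hues(p)
for n,(u,v) in dict(redL=(322,283),redR=(461,253),pur1=(317,226),pur2=(318,342),yel=(387,301)).items():
    u=int(u/1.5);v=int(v/1.5);m=np.zeros(d.shape,bool);m[v-16:v+17,u-16:u+17]=1
    m&=(d>0)&(W[...,2]>38)
    rect(W,m&(W[...,2]<52),n); 
    a=W[m&(W[...,2]>60)]; print("  nozzle",a.mean(0).round(1) if len(a) else None)
for n,(u,v) in dict(tray=(203,260),tub=(565,273)).items():
    u=int(u/1.5);v=int(v/1.5);m=np.zeros(d.shape,bool);m[v-45:v+46,u-45:u+46]=1
    m&=(d>0)&(W[...,2]>(17 if n=="tray" else 40))&(W[...,2]<60)
    rect(W,m,n)
E
```

```text
redL 319 [458.5 123.4] [48.1 57.2] 80.0 mean [457.8 122.6] z [40.5 44.9 50.2]
  nozzle [457.8 122.8  66.8]
redR 316 [ 504.1 -128.9] [58.  47.6] 7.8 mean [ 502.7 -128.1] z [40.3 45.  50.6]
  nozzle [ 502.9 -128.3   66.4]
pur1 327 [562.1 127.9] [48.1 57.2] 43.8 mean [561.5 127.4] z [40.2 44.8 50.6]
  nozzle [561.6 128.1  67.9]
pur2 327 [354.  131.7] [46.8 58.9] 35.4 mean [354.1 130.8] z [40.4 45.1 50.6]
  nozzle [354.8 130.8  65.5]
yel 329 [421.    7.8] [58.  47.2] 81.9 mean [420.7   8.1] z [40.7 45.  50.7]
  nozzle [420.5   8.   66.1]
tray 676 [510.1 341.5] [170.1 170.2] 86.3 mean [511.3 341.9] z [18.9 23.  26.2]
tub 617 [ 462.8 -312.2] [170.4 170.1] 80.3 mean [ 464.3 -315.7] z [41.2 48.4 52.1]
```

```bash
cat >> h.py <<'E'
from scipy.spatial.transform import Rotation as Ro
def to(x,y,z,yaw):
    "shift and turn in tool axes from measured pose to a tool-down pose"
    s=manip.read_state();R=Ro.from_euler("xyz",s["eef_rot"]);T=Ro.from_euler("xyz",[np.pi,0,yaw])
    print("clock",round(s["clock"],2),"pos",s["eef_pos"].round(1),"rot",s["eef_rot"].round(3),"gap",round(s["finger_gap"],1),"F",s["wrist_force"].round(1))
    print(" go",R.inv().apply(np.array([x,y,z])-s["eef_pos"]).round(1),(R.inv()*T).as_rotvec().round(3))
E
python3 -m crank '[[100,230,-156,60,0,0,0.05],[100,461,-313,60,0,0,0.09],[100,461,-313,60,0,0,0.09],[100,461,-313,60,0,0,0.09],[100,461,-313,60,0,0,0.09],[100,461,-313,60,0,0,0.09],[100,461,-313,60,0,0,0.09],[100,461,-313,60,0,0,0.09],[100,461,-313,60,0,0,0.09],[100,461,-313,60,0,0,0.09]]' 20
python3 -c "
from h import *
to(503,-128.3,8,.136)"
```

```text
clock: 1.1
eef_pos: [462.4, -169.7, 151.1]
eef_rot: [-3.142, 0.0, 0.137]
wrist_force: [0.9, -0.6, 0.4]
finger_gap: 93.9
finger_force: 0.0
clock 1.1 pos [ 462.4 -169.7  151.1] rot [-3.142  0.     0.137] gap 93.9 F [ 0.9 -0.6  0.4]
 go [ 45.9 -35.5 143.1] [-0.     0.     0.001]
```

```bash
python3 -m crank '[[100,46,-35,10,0,0,0],[100,46,-35,20,0,0,0],[100,46,-35,50,0,0,0],[100,46,-35,85,0,0,0],[100,46,-35,115,0,0,0],[100,46,-35,135,0,0,0],[100,46,-35,143,0,0,0],[100,46,-35,143,0,0,0],[100,46,-35,143,0,0,0]]' 20
python3 -c "
from h import *
to(503,-128.3,8,.136)"
python3 -m crank '[[0,0,0,0,0,0,0],[0,0,0,0,0,0,0],[0,0,0,0,0,0,0],[0,0,0,0,0,0,0],[0,0,0,0,0,0,0],[0,0,0,0,0,0,0],[0,0,0,0,0,0,0],[0,0,0,0,0,0,0],[0,0,0,0,0,0,0],[0,0,0,0,0,0,0]]' 20
```

```text
clock: 2.0
eef_pos: [502.5, -131.0, 9.2]
eef_rot: [3.141, -0.001, 0.137]
wrist_force: [1.2, -0.1, 0.2]
finger_gap: 94.0
finger_force: 0.0
clock 2.0 pos [ 502.5 -131.     9.2] rot [ 3.141e+00 -1.000e-03  1.370e-01] gap 94.0 F [ 1.2 -0.1  0.2]
 go [ 0.8 -2.6  1.2] [ 0.    -0.001  0.001]
clock: 3.0
eef_pos: [502.2, -130.6, 8.5]
eef_rot: [-3.141, -0.0, 0.137]
wrist_force: [-2.7, 3.9, 4.6]
finger_gap: 35.4
finger_force: 20.0
```

Gap is 35.4 mm at 20 N, so the right-hand bulb is the soft one. I'll lift it and carry it to the tray.

```bash
python3 -m crank '[[0,0,0,-10,0,0,0],[0,0,0,-30,0,0,0],[0,0,0,-60,0,0,0],[0,0,0,-90,0,0,0],[0,0,0,-110,0,0,0],[0,0,0,-110,0,0,0]]' 20
python3 -c "
from h import *
to(511,342,118,.136)"
```

```text
clock: 3.6
eef_pos: [503.4, -131.1, 121.3]
eef_rot: [3.139, -0.005, 0.137]
wrist_force: [-0.1, 0.4, 0.0]
finger_gap: 35.5
finger_force: 20.0
clock 3.6 pos [ 503.4 -131.1  121.3] rot [ 3.139 -0.005  0.137] gap 35.5 F [-0.1  0.4  0. ]
 go [  72.  -467.7    2.6] [ 0.002 -0.005  0.001]
```

```bash
python3 -m crank '[[0,2,-15,0,0,0,0],[0,7,-45,0,0,0,0],[0,13,-85,0,0,0,0],[0,20,-130,0,0,0,0],[0,27,-175,0,0,0,0],[0,34,-220,0,0,0,0],[0,41,-265,0,0,0,0],[0,48,-310,0,0,0,0],[0,55,-355,0,0,0,0],[0,61,-400,0,0,0,0]]' 20
python3 -m crank '[[0,5,-30,0,0,0,0],[0,8,-55,0,0,0,0],[0,10,-68,0,0,0,0],[0,10,-68,0,0,0,0],[0,10,-68,0,0,0,0]]' 20
python3 - <<'E'
from h import *
to(511,342,15,.136)
p,d=optics.camera("side");cv2.imwrite("pics/side1.png",cv2.resize(p[150:,:330,::-1],(770,546)))
E
```

```text
clock: 4.6
eef_pos: [506.6, 276.3, 116.7]
eef_rot: [3.141, 0.002, 0.137]
wrist_force: [0.6, -0.5, -0.7]
finger_gap: 35.7
finger_force: 20.0
clock: 5.1
eef_pos: [508.4, 341.9, 117.6]
eef_rot: [3.141, 0.001, 0.137]
wrist_force: [-0.2, 0.1, -1.6]
finger_gap: 35.3
finger_force: 20.0
clock 5.1 pos [508.4 341.9 117.6] rot [3.141e+00 1.000e-03 1.370e-01] gap 35.3 F [-0.2  0.1 -1.6]
 go [  2.7   0.2 102.6] [0.001 0.001 0.001]
```

View pics/side1.png

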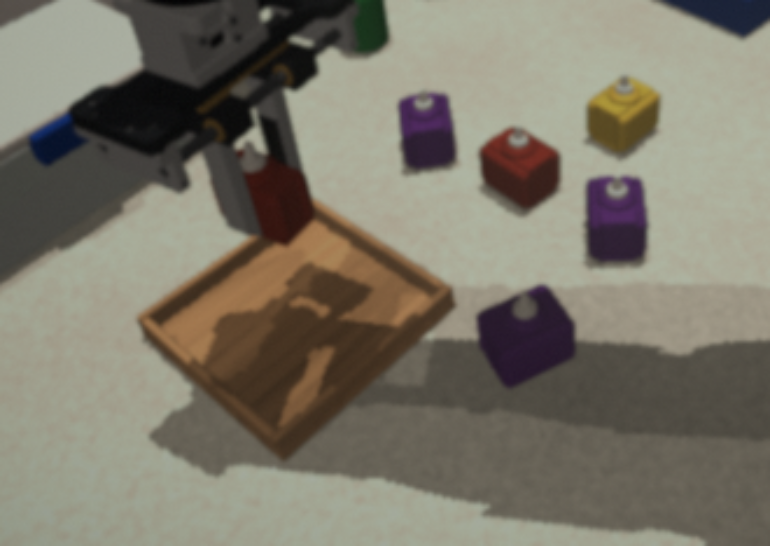

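The bulb is held between the fingers at (280,195), about upright over the tray. Lowering.

```bash
python3 -m crank '[[0,2,0,15,0,0,0],[0,2,0,40,0,0,0],[0,2,0,70,0,0,0],[0,2,0,88,0,0,0],[0,2,0,95,0,0,0],[0,2,0,98,0,0,0],[0,2,0,100,0,0,0],[0,2,0,101,0,0,0],[0,2,0,101,0,0,0],[0,2,0,101,0,0,0]]' 20
python3 -c "
from h import *
to(511,342,15.5,.136)"
```

```text
clock: 6.15
eef_pos: [510.9, 343.1, 17.9]
eef_rot: [-3.141, -0.001, 0.137]
wrist_force: [0.2, 0.5, -1.8]
finger_gap: 35.5
finger_force: 20.0
clock 6.15 pos [510.9 343.1  17.9] rot [-3.141e+00 -1.000e-03  1.370e-01] gap 35.5 F [ 0.2  0.5 -1.8]
 go [-0.   1.1  2.4] [-0.    -0.001  0.001]
```

```bash
python3 -m crank '[[0,0,0,1,0,0,0],[0,0,0,2,0,0,0],[0,0,0,2,0,0,0],[0,0,0,2,0,0,0]]' 20
python3 -m crank '[[80,0,0,0,0,0,0],[80,0,0,0,0,0,0],[80,0,0,0,0,0,0],[80,0,0,0,0,0,0],[80,0,0,0,0,0,0],[80,0,0,-20,0,0,0],[80,0,0,-50,0,0,0],[80,0,0,-90,0,0,0],[80,0,0,-110,0,0,0],[80,0,0,-110,0,0,0]]' 20
python3 -c "
from h import *
to(457.8,122.8,120,-.175)"
```

```text
clock: 6.55
eef_pos: [510.8, 343.0, 15.5]
eef_rot: [-3.141, -0.0, 0.137]
wrist_force: [0.1, -0.3, 1.8]
finger_gap: 35.5
finger_force: 20.0
clock: 7.55
eef_pos: [511.8, 343.6, 128.7]
eef_rot: [-3.14, -0.005, 0.137]
wrist_force: [-0.2, 0.6, -0.1]
finger_gap: 75.4
finger_force: 0.0
clock 7.55 pos [511.8 343.6 128.7] rot [-3.14  -0.005  0.137] gap 75.4 F [-0.2  0.6 -0.1]
 go [-83.7 211.4   7.8] [-0.003 -0.005  0.312]
```

```bash
python3 -m crank '[[95,-16,40,0,0,0,0.1],[95,-32,80,0,0,0,0.2],[95,-48,120,0,0,0,0.3],[95,-64,160,0,0,0,0.312],[95,-78,200,0,0,0,0.312],[95,-84,211,0,0,0,0.312],[95,-84,211,0,0,0,0.312],[95,-84,211,0,0,0,0.312],[95,-84,211,0,0,0,0.312]]' 20
python3 - <<'E'
from h import *
to(457.8,122.8,8,-.175)
p,d=optics.camera("side");cv2.imwrite("pics/side2.png",cv2.resize(p[150:,:330,::-1],(770,546)))
E
```

```text
clock: 8.45
eef_pos: [456.4, 123.5, 125.0]
eef_rot: [3.142, 0.0, -0.174]
wrist_force: [0.2, 0.8, 0.9]
finger_gap: 89.3
finger_force: 0.0
clock 8.45 pos [456.4 123.5 125. ] rot [ 3.142  0.    -0.174] gap 89.3 F [0.2 0.8 0.9]
 go [  1.5   0.5 117. ] [0.    0.    0.001]
```

View pics/side2.png

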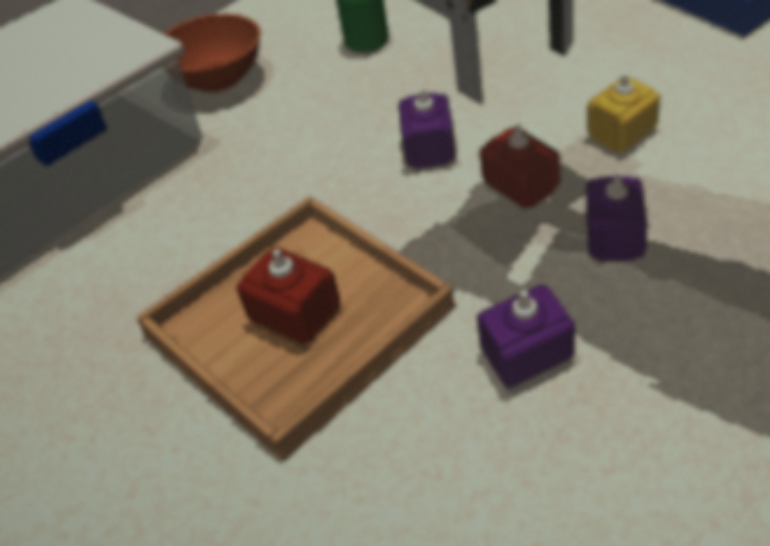

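The soft bulb stands upright in the tray at (288,295). The other red bulb is at (520,167), with the open fingers above it. Next I'll go down and squeeze it.

```bash
python3 -m crank '[[95,1,0,15,0,0,0],[95,1,0,40,0,0,0],[95,1,0,75,0,0,0],[95,1,0,100,0,0,0],[95,1,0,112,0,0,0],[95,1,0,117,0,0,0],[95,1,0,117,0,0,0],[95,1,0,117,0,0,0]]' 20
python3 -m crank '[[0,0,0,0,0,0,0],[0,0,0,0,0,0,0],[0,0,0,0,0,0,0],[0,0,0,0,0,0,0],[0,0,0,0,0,0,0],[0,0,0,0,0,0,0],[0,0,0,0,0,0,0],[0,0,0,0,0,0,0],[0,0,0,0,0,0,0],[0,0,0,0,0,0,0]]' 20
```

```text
clock: 9.3
eef_pos: [457.9, 122.5, 9.3]
eef_rot: [-3.141, -0.001, -0.175]
wrist_force: [0.6, 0.1, 0.2]
finger_gap: 89.5
finger_force: 0.0
clock: 10.3
eef_pos: [457.3, 122.3, 8.4]
eef_rot: [-3.142, -0.0, -0.175]
wrist_force: [-0.3, 1.1, 2.6]
finger_gap: 46.4
finger_force: 20.0
```

It stays at 46.4 mm at 20 N, which confirms the hard bulb. I'll carry it to the tub.

```bash
python3 -m crank '[[0,0,0,-10,0,0,0],[0,0,0,-30,0,0,0],[0,0,0,-65,0,0,0],[0,0,0,-100,0,0,0],[0,0,0,-120,0,0,0],[0,0,0,-125,0,0,0],[0,0,0,-125,0,0,0]]' 20
python3 -c "
from h import *
to(463,-312.5,133,-.175)"
```

```text
clock: 11.0
eef_pos: [457.2, 122.2, 133.5]
eef_rot: [-3.141, -0.001, -0.175]
wrist_force: [-0.0, 0.2, -1.6]
finger_gap: 46.3
finger_force: 20.0
clock 11.0 pos [457.2 122.2 133.5] rot [-3.141e+00 -1.000e-03 -1.750e-01] gap 46.3 F [-0.   0.2 -1.6]
 go [ 81.5 427.    0.5] [-0.    -0.001 -0.   ]
```

```bash
python3 -m crank '[[0,3,15,0,0,0,0],[0,9,45,0,0,0,0],[0,16,85,0,0,0,0],[0,25,130,0,0,0,0],[0,33,175,0,0,0,0],[0,42,220,0,0,0,0],[0,50,265,0,0,0,0],[0,59,310,0,0,0,0],[0,68,355,0,0,0,0],[0,75,395,0,0,0,0]]' 20
python3 -m crank '[[0,5,20,0,0,0,0],[0,6,30,0,0,0,0],[0,6,32,0,0,0,0],[0,6,32,0,0,0,0],[0,6,32,0,0,0,0]]' 20
python3 - <<'E'
from h import *
to(463,-312.5,14,-.175)
p,d=optics.camera("side");cv2.imwrite("pics/side3.png",cv2.resize(p[:220,200:400,::-1],(540,594)))
E
```

```text
clock: 12.0
eef_pos: [461.3, -281.6, 131.5]
eef_rot: [-3.141, 0.002, -0.176]
wrist_force: [0.5, -0.5, -1.0]
finger_gap: 46.5
finger_force: 20.0
clock: 12.5
eef_pos: [462.6, -311.2, 133.2]
eef_rot: [-3.141, 0.0, -0.174]
wrist_force: [0.4, -0.4, -1.4]
finger_gap: 46.4
finger_force: 20.0
clock 12.5 pos [ 462.6 -311.2  133.2] rot [-3.141  0.    -0.174] gap 46.4 F [ 0.4 -0.4 -1.4]
 go [  0.6   1.3 119.2] [-0.     0.     0.001]
```

View pics/side3.png

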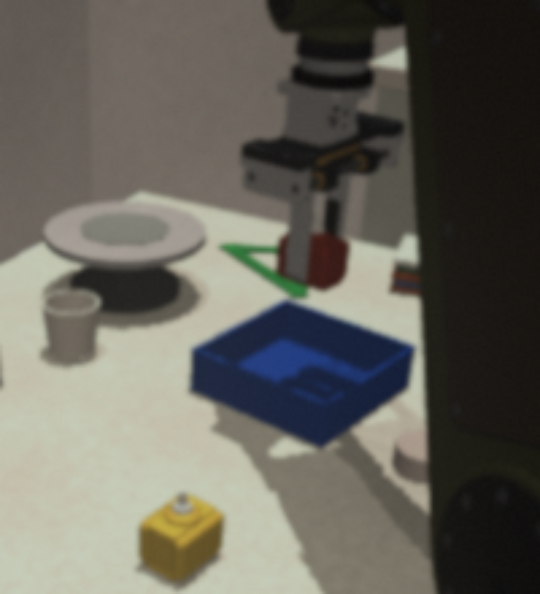

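The hard bulb hangs at (313,258), over the tub at (300,370). Lowering it and letting go.

```bash
python3 -m crank '[[0,0,1,15,0,0,0],[0,0,1,40,0,0,0],[0,0,1,75,0,0,0],[0,0,1,100,0,0,0],[0,0,1,112,0,0,0],[0,0,1,117,0,0,0],[0,0,1,119,0,0,0],[0,0,1,119,0,0,0],[0,0,1,119,0,0,0]]' 20
python3 -m crank '[[80,0,0,0,0,0,0],[80,0,0,0,0,0,0],[80,0,0,0,0,0,0],[80,0,0,0,0,0,0],[80,0,0,0,0,0,0],[80,0,0,-20,0,0,0],[80,0,0,-50,0,0,0],[80,0,0,-90,0,0,0],[80,0,0,-130,0,0,0],[80,0,0,-170,0,0,0]]' 20
python3 -m crank '[[80,-40,0,-20,0,0,0],[80,-80,0,-20,0,0,0],[80,-120,0,-20,0,0,0],[80,-120,0,-20,0,0,0],[80,-120,0,-20,0,0,0]]' 20
python3 - <<'E'
from h import *
p,d=optics.camera("top");cv2.imwrite("pics/top4.png",cv2.resize(p[:,:,::-1],(768,576)))
W=cloud("top",d);z=W[...,2]
for n,c,lo in (("tray",(511,342),47),("tub",(463,-312),45)):
    m=(d>0)&(abs(W[...,0]-c[0])<65)&(abs(W[...,1]-c[1])<65)&(z>lo)&(z<60); rect(W,m,n)
E
```

```text
clock: 13.45
eef_pos: [462.8, -313.6, 15.4]
eef_rot: [3.141, -0.001, -0.175]
wrist_force: [-0.3, 0.0, -0.9]
finger_gap: 46.1
finger_force: 20.0
clock: 14.45
eef_pos: [462.2, -313.1, 186.0]
eef_rot: [-3.142, 0.0, -0.175]
wrist_force: [-0.5, 0.5, 0.0]
finger_gap: 75.2
finger_force: 0.0
clock: 14.95
eef_pos: [344.2, -292.6, 204.9]
eef_rot: [3.141, -0.001, -0.176]
wrist_force: [0.8, 0.1, -0.3]
finger_gap: 74.9
finger_force: 0.0
tray 330 [512.3 341.7] [57.6 47.5] 7.9 mean [511.9 340.4] z [48.2 52.  57.8]
tub 332 [ 463.2 -312.8] [46.7 56.8] 78.7 mean [ 463.  -311.5] z [46.2 50.4 57.6]
```

View pics/top4.png

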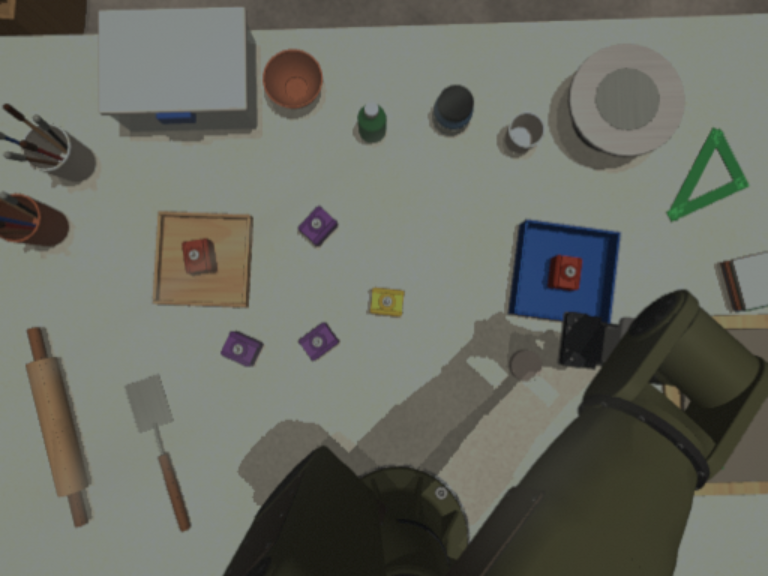

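The picture shows the soft bulb upright in the tray at (197,256) and the hard one in the tub at (567,272). The gripper is clear of both.

```bash
python3 -c "
from cell import manip
print(manip.sign_off())"
```

```text
the job is handed in; nothing more can be done
None
```

The job is handed in: at 20 N the soft bulb squeezed to 35.4 mm and now stands upright in the wooden tray, the hard one stayed at 46.4 mm and is in the blue tub, and both are released (no verdict came back).

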